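# Load the cup sanitiser and set it going

### The arm

A 6-joint arm with a two-finger parallel gripper is mounted at the origin on the work surface. World frame = base frame: x ahead of the robot, y to its left, z up, the work surface at z = 0. Lengths are in m, angles in rad, forces in N, time in s.
With the tool pointing down it reaches from about 0.35 to 0.8 m from the base axis. Payload 7.3 kg.
Tool frame: the origin (TCP) lies between the finger pads; the fingertips stand 25 mm ahead of it and the grasp point (between the pads) lies 6 mm ahead of it (r.tip_extent is the distance from the TCP to the fingertips, in m); z points along the fingers, y is the line along which they close (so a half turn about z gives the same grasp; the last joint's range is limited). The gripper opens to 85 mm and grips with 20 to 120 N. Pads are 22 mm wide; open, the fingers measure 114 mm over their backs; the gripper's body (76 mm by 85 mm) begins 54 mm behind the grasp point. The pads swing forward as they close: fully open they stand 13 mm farther back than shut.
Start: joints at [-1.391, 0.342, 1.524, -0, 1.275, -0.146], TCP at [0.168, -0.497, 0.256] pointing down, gripper open.
Joint ranges: [-2.53, 2.53], [-0.77, 2.02], [0.04, 2.7], [-1, 4.14], [0.28, 2.66], [-3.11, 3.11]. Speed limits (rad/s): [2.57, 2.57, 3.14, 3.14, 3.14, 3.14].

### API

Orientations are given as a unit quaternion [x, y, z, w].
In Python, from workcell import r, command_gripper, optics gives the robot as it stands. The module is installed in compiled form; this text tells all that it offers. Calls block until the motion is done:
- r.reach(position, orientation): joint-space move of the TCP to a pose.
- r.move_straight(position, orientation=None, speed=0.15, max_force=None): straight line of the TCP; orientation=None keeps the orientation; speed is the mean speed in m/s. With max_force (N) it stops when the force on the tool has changed by that much, and returns True; else False.
- r.movej(angles): joint-space move.
- command_gripper(opening, force=None): finger opening in m; force is the grip in N (None keeps the last); returns when the fingers have stopped.
- r.hold(seconds).
- r.solve_ik(position, orientation): joint angles nearest the present ones, or None.
- r.read_state(): the state.
- optics.get_image(name): name is "side" or "top"; returns (picture, depth): 480x640x3 uint8, red, green, blue; 480x640 float32, m along the optical axis (not along the pixel's ray), 0 where there is no reading.
- optics.camera_model(name): a dict with "K" (3x3 intrinsics, pixels), "R" (3x3) and "t" (3): a world point X has camera coordinates R X + t. Camera axes: x right, y down, z forward; pixel columns grow to the right and rows downward; lengths in m; the calibration is good to about 2 mm. A picture is of the moment at which its call begins. camera_model takes no time and is no camera call.
A pose or a line that the arm cannot do raises r.PlanningError and nothing moves.
- r.finish_job(): hands the job in; it is judged then, once.
The state is a dict: "time_s": time; "joint_positions": joint angles; "dq": joint speeds; "tau": joint torques, N m; "eef_pos": TCP position; "eef_rot": TCP orientation; "contact_force": force on the tool from outside, world axes, zero at the start; "torque": the same for the moment, N m; "grip_width": finger opening in m; "grip_force": force on a finger pad.
Only numpy, scipy, OpenCV 4.12 (cv2) and the standard library are available. Lean on these libraries where they do the work, as an engineer would, in place of code of your own. Each camera call takes 0.05 s, during which the arm holds its last target. There are 200 camera calls.

### The job

Slide every red measuring cup that is on the cart under the sanitiser's hood, one to a lane in any lane, bowl first and handle sticking out of the front, until it is fully home against the back stop. Once all are in, slide the black exposure slider level with the green clip, and last turn the mode dial from off to the blue dot. Leave the cups upright and leave the jar, the sifter and the trivet alone.

Things in the scene. Friction and masses are not known exactly. Their poses are not given: they have to be found in the camera images.
- dock: Fixed UV sanitiser for measuring cups: a clear flat hood on five upright white walls that form four straight lanes side by side, without floor (cups slide on the cart top). Origin: on the cart top, under the hood; x points into the lanes, y left seen from the open front, z up. Walls and hood span x = -40 to +50 mm. Place and yaw (within 0.12 rad) vary. Controls are on top of the hood.
- dock_mouth (a point): Middle of the dock's open front edge on the cart top, dock x = -40 mm, y = 0; axes as the dock's. Lane centres lie at dock y = -117, -39, +39 and +117 mm; each lane is 74 mm clear between walls 4 mm thick. Hood underside at 62 mm, top at 68 mm above the cart top.
- dock_stop (a point): Foot of the near face of the back stop, dock x = +40 mm, y = 0; axes as the dock's. The stop is a white bar 22 mm high across the far end of all four lanes; a bowl is home when it touches it.
- dose (a joint): Exposure slider on the hood top: m along its track in the dock's +y direction, 0 to 0.100. Friction about 1.5 N; it stays where it is left. At 0 its grip is centred at dock x = 8 mm, y = 5 mm.
- dose_top (a point): Centre of the top of the slider's black grip, a block 28 mm (dock x) by 20 mm (dock y, along the track) by 40 mm tall, which reaches down from here almost to the grey track (14 mm high, 40 mm wide, 150 mm long). Axes parallel to the dock's.
- clip_tip (a point): Top of the small green clip standing on the hood beside the far edge of the track. It marks the setting: the slider is right when its grip's centre is level with the clip along the track (same dock y). Clip 5 mm wide along the track, 8 mm deep, 22 mm tall; axes as the dock's. Clipped to another place along the track each time; fixed.
- mode (a joint): Mode dial on the hood top: rad, grows clockwise seen from above, 0 to 2.0. Spring detents at three dots on its base plate: 0 = white (off, where it starts), 1.0 = blue (sanitise), 2.0 = orange (dry). Let go within about 0.3 rad of a dot it springs to it; turning it takes under 0.15 N m.
- mode_grip (a point): On the dial's axis (dock x = 6, y = -105 mm), at the height to grip, 7 mm below the top of its black bar grip: 42 mm long, 14 mm wide, 32 mm tall, on a disc of 22 mm radius over a base plate 68 mm across. The point turns with the dial: x along the bar, z up; the white pointer line is on its -x half. At 1.0 the pointer points to the dock's front.
- jar: Glass storage jar with bail lid, 92 mm across, 133 mm tall, 0.7 kg; origin under its centre. A bystander: leave it.
- sifter: Steel flour sifter, 104 mm across, 95 mm tall, squeeze-lever handle at its +y; origin under its centre. A bystander: leave it.
- trivet: Round cork trivet, 170 mm across, 10 mm thick; origin under its centre. A bystander: leave it.
- cup_a: Red plastic measuring cup, about 80 g, standing upright on the cart: straight-sided round bowl 54 mm across, 34 mm tall, wall 3 mm, bar handle along its -x, 14 mm wide and 10 mm thick, its top flush with the rim (z = 24 to 34 mm), reaching to x = -122 mm. Origin: centre of the bowl's underside; z up. May be absent.
- cup_a_handle (a point): On the handle of cup_a, mid-thickness, 65 mm out from the bowl and 30 mm from the handle's end: a good place to grip across the 14 mm width. Axes as the cup's.
- cup_b: Red plastic measuring cup, about 80 g, standing upright on the cart: straight-sided round bowl 58 mm across, 38 mm tall, wall 3 mm, bar handle along its -x, 14 mm wide and 10 mm thick, its top flush with the rim (z = 28 to 38 mm), reaching to x = -124 mm. Origin: centre of the bowl's underside; z up. May be absent.
- cup_b_handle (a point): On the handle of cup_b, mid-thickness, 65 mm out from the bowl and 30 mm from the handle's end: a good place to grip across the 14 mm width. Axes as the cup's.
- cup_c: Red plastic measuring cup, about 80 g, standing upright on the cart: straight-sided round bowl 62 mm across, 42 mm tall, wall 3 mm, bar handle along its -x, 14 mm wide and 10 mm thick, its top flush with the rim (z = 32 to 42 mm), reaching to x = -126 mm. Origin: centre of the bowl's underside; z up. May be absent.
- cup_c_handle (a point): On the handle of cup_c, mid-thickness, 65 mm out from the bowl and 30 mm from the handle's end: a good place to grip across the 14 mm width. Axes as the cup's.
- cup_d: Red plastic measuring cup, about 80 g, standing upright on the cart: straight-sided round bowl 66 mm across, 46 mm tall, wall 3 mm, bar handle along its -x, 14 mm wide and 10 mm thick, its top flush with the rim (z = 36 to 46 mm), reaching to x = -128 mm. Origin: centre of the bowl's underside; z up. May be absent.
- cup_d_handle (a point): On the handle of cup_d, mid-thickness, 65 mm out from the bowl and 30 mm from the handle's end: a good place to grip across the 14 mm width. Axes as the cup's.

How it is judged:
On the way, in this order (a step that is already met when the one before it is completed fails the run):
1. every cup that is there stands fully home in a lane under the hood, handle out of the front (x of cup_a in the frame of dock between 0.003 and 0.03 m and y of cup_a in the frame of dock between -0.156 and 0.156 m and z of each of cup_a, cup_b, cup_c, cup_d in the frame of dock below 0.008 m and angle between each of cup_a, cup_b, cup_c, cup_d's own z axis and vertical below 0.15 rad and x of each of cup_a_handle, cup_b_handle, cup_c_handle, cup_d_handle in the frame of dock below -0.04 m and linear speed of each of cup_a, cup_b, cup_c, cup_d below 0.02 m/s and x of cup_b in the frame of dock between 0.001 and 0.03 m and y of cup_b in the frame of dock between -0.156 and 0.156 m and x of cup_c in the frame of dock between -0.001 and 0.03 m and y of cup_c in the frame of dock between -0.156 and 0.156 m and x of cup_d in the frame of dock between -0.003 and 0.03 m and y of cup_d in the frame of dock between -0.156 and 0.156 m), for 0.2 s.
2. the slider grip is level with the green clip (y of dose_top in the frame of clip_tip between -0.004 and 0.004 m and velocity of joint dose between -0.01 and 0.01 m/s), for 0.3 s.
3. the dial is at the blue dot (value of joint mode between 0.85 and 1.15 rad and velocity of joint mode between -0.1 and 0.1 rad/s), for 0.3 s.
At the end, for the whole second after the job is handed in: Every cup present stands upright and still on the cart top in a lane under the hood, its bowl within 10 mm of the back stop and its handle out of the front; the slider grip's centre is within 4 mm of the green clip along the track; the dial rests within 0.15 rad of the blue dot (all of step 1 and all of step 2 and all of step 3); the robot touches nothing.
It fails at once if the jar is shoved more than 4 cm or tipped (distance of jar from where it was at the start of the episode above 0.04 m or angle between jar's own z axis and vertical above 0.5 rad).
It fails at once if the sifter is shoved more than 4 cm or tipped (distance of sifter from where it was at the start of the episode above 0.04 m or angle between sifter's own z axis and vertical above 0.5 rad).
It fails at once if the trivet is shoved more than 4 cm or tipped (distance of trivet from where it was at the start of the episode above 0.04 m or angle between trivet's own z axis and vertical above 0.5 rad).
Of cup_a, cup_b, cup_c, cup_d only 3 to 4 are there at a start; the rules pass over those that are not, and their reading is None.
At some moment in a run one of cup_a, cup_b, cup_c, cup_d may be knocked a few centimetres aside while the robot is not near it.
Once in a run the grip may slacken for a moment while it holds something.
It also fails if it takes over 200 s, if anything falls off the work surface, if the arm or the gripper's body presses on something with over 40 N, if the wrist force passes 120 N, or if a joint passes its speed limit or range.

## Working session

There is one attempt and no reset: what is moved stays moved. The work goes in short steps, each a Python script; the robot and the scene stay as the last script left them, time stands still between calls to the robot, and variables do not carry over. Pictures are saved under pics/ and viewed, at most 14 in all, crops included, and the job is handed in when it is done.

```bash
mkdir -p pics
python3 - <<'E'
from workcell import r, optics
import cv2, numpy as np
for n in("top","side"):
    p,d=optics.get_image(n); np.savez(f"{n}0.npz",p=p,d=d)
    cv2.imwrite(f"pics/{n}0.png",p[:,:,::-1]); m=optics.camera_model(n); print(n,m["K"].tolist(),m["R"].round(4).tolist(),m["t"])
s=r.read_state();print(s["time_s"],s["eef_rot"],s["grip_width"],r.tip_extent)
E
```

```text
top [[446.470248564071, 0.0, 319.77417991962733], [0.0, 446.470248564071, 237.01606189891172], [0.0, 0.0, 1.0]] [[0.0204, -0.9998, 0.004], [-0.9969, -0.0206, -0.0754], [0.0755, -0.0024, -0.9971]] [0.02599333 0.58258821 1.02913268]
side [[604.9615185941228, 0.0, 320.90738004007767], [0.0, 604.9615185941228, 245.4812956191744], [0.0, 0.0, 1.0]] [[-0.9421, -0.3352, 0.0058], [-0.254, 0.7024, -0.6649], [0.2188, -0.6279, -0.7469]] [0.52661651 0.17611577 1.22160178]
0.1 [ 9.86760838e-01  1.62180811e-01 -7.60711826e-06 -6.57964602e-04] 0.08553886846876536 0.025
```

View pics/top0.png

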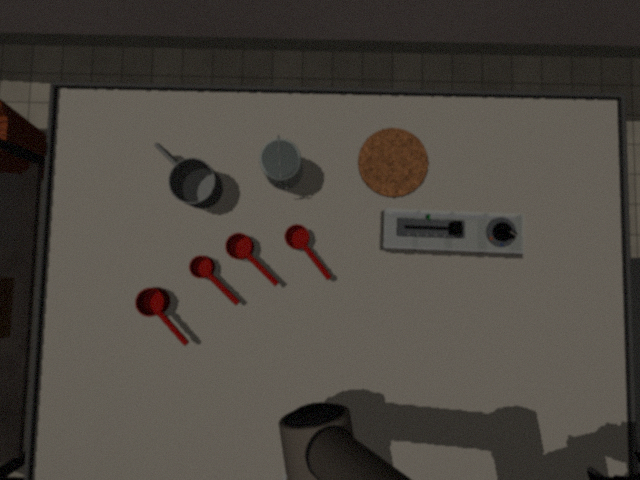

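View pics/side0.png

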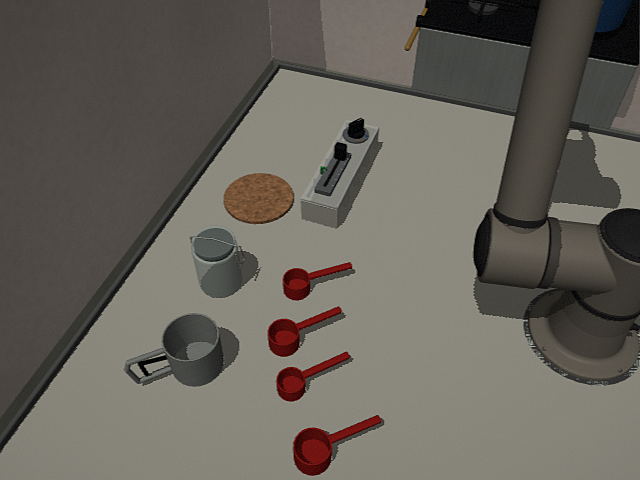

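```bash
cat > h.py <<'E'
from workcell import r, command_gripper, optics
import numpy as np, cv2
from scipy.spatial.transform import Rotation as Ro
def cloud(n,d):
    m=optics.camera_model(n);K,R,t=m["K"],np.array(m["R"]),np.array(m["t"])
    v,u=np.mgrid[:480,:640]
    c=np.stack([(u-K[0][2])/K[0][0]*d,(v-K[1][2])/K[1][1]*d,d],-1)
    return (c-t)@R
def onplane(n,u,v,z):
    m=optics.camera_model(n);K,R,t=np.array(m["K"]),np.array(m["R"]),np.array(m["t"])
    o=-R.T@t; w=R.T@np.linalg.solve(K,[u,v,1.]); return o+w*(z-o[2])/w[2]
def cups(n,p,d):
    P=cloud(n,d);a=p.astype(int)
    red=(a[...,0]>70)&(a[...,0]>2.2*a[...,1])&(a[...,0]>2.2*a[...,2])&(d>0)&(P[...,0]>.25)
    k,l,st,_=cv2.connectedComponentsWithStats(red.astype(np.uint8),connectivity=8)
    out=[]
    for i in range(1,k):
        if st[i,4]<60: continue
        Q=P[l==i]; zt=np.percentile(Q[:,2],90)
        T=Q[Q[:,2]>zt-.009][:,:2]
        # axis: farthest pair direction, handle = thin end
        c=T.mean(0);e=np.linalg.svd(T-c,full_matrices=False)[2][0]
        s=(T-c)@e; w=(T-c)@np.array([-e[1],e[0]])
        lo,hi=w[s<s.min()+.04].std(),w[s>s.max()-.04].std()
        if lo>hi: e=-e;s=-s            # e points handle->bowl
        H=T[s<s.min()+.07];hc=np.median(H,0);e2=np.linalg.svd(H-H.mean(0),full_matrices=False)[2][0]
        if e2@e<0:e2=-e2
        s2=(T-hc)@e2; L=np.percentile(s2,99.5)-np.percentile(s2,.5)
        out.append((zt,hc+e2*np.percentile(s2,.5),np.arctan2(e2[1],e2[0]),L,hc))
    return out
E
python3 - <<'E'
from h import *
for n in("top","side"):
    z=np.load(n+"0.npz");p,d=z["p"],z["d"]
    for c in cups(n,p,d): print(n,"z %.4f end %s yaw %.3f L %.3f"%(c[0],c[1].round(4),c[2],c[3]))
    P=cloud(n,d);m=(abs(P[...,2]-.068)<.006)&(P[...,0]>.4)&(P[...,1]<.0)&(d>0)&(P[...,1]>-.5)
    m=cv2.morphologyEx(m.astype(np.uint8),cv2.MORPH_OPEN,np.ones((2,2)))
    k,l,st,_=cv2.connectedComponentsWithStats(m);i=1+st[1:,4].argmax();Q=P[l==i]
    print(n,"dock",st[i],cv2.minAreaRect((Q[:,:2]*1000).astype(np.float32)),np.median(Q[:,2]))
    tb=P[(abs(P[...,2])<.02)&(d>0)&(P[...,0]>.3)&(P[...,0]<.9)];print("table z",np.median(tb[:,2]))
z=np.load("top0.npz");cv2.imwrite("pics/dock.png",cv2.resize(z["p"][195:265,375:530,::-1],None,fx=5,fy=5,interpolation=cv2.INTER_CUBIC))
z=np.load("side0.npz");cv2.imwrite("pics/dock2.png",cv2.resize(z["p"][110:230,290:390,::-1],None,fx=5,fy=5,interpolation=cv2.INTER_CUBIC))
E
```

```text
top z 0.0388 end [0.4876 0.0165] yaw 0.677 L 0.125
top z 0.0431 end [0.4722 0.1365] yaw 0.814 L 0.126
top z 0.0351 end [0.426  0.2266] yaw 0.822 L 0.118
top z 0.0475 end [0.3342 0.3371] yaw 0.764 L 0.126
top dock [ 384  210  141   45 3773] ((590.3023071289062, -205.78158569335938), (124.63552856445312, 507.7689208984375), 5.814064025878906) 0.06740119840314107
table z -0.00035956574832983316
side z 0.0391 end [0.4867 0.0182] yaw 0.700 L 0.149
side z 0.0430 end [0.4714 0.1384] yaw 0.805 L 0.153
side z 0.0349 end [0.4253 0.2279] yaw 0.820 L 0.145
side z 0.0469 end [0.3326 0.3377] yaw 0.763 L 0.158
side dock [ 301  121   79   90 1821] ((499.92138671875, 176.25262451171875), (162.094970703125, 1354.83642578125), 12.551753997802734) 0.06781080286034033
table z 0.00012356402566896234
```

View pics/dock.png

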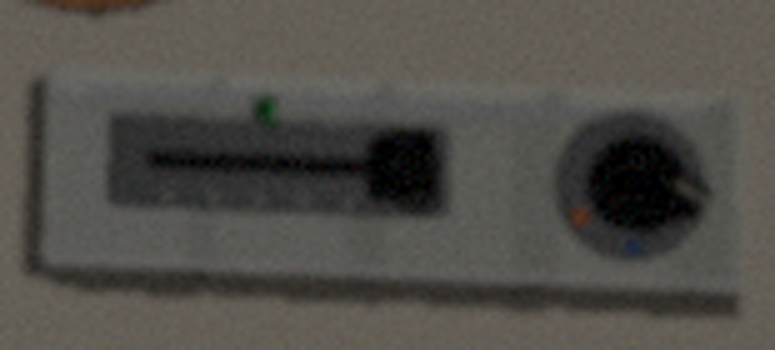

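View pics/dock2.png

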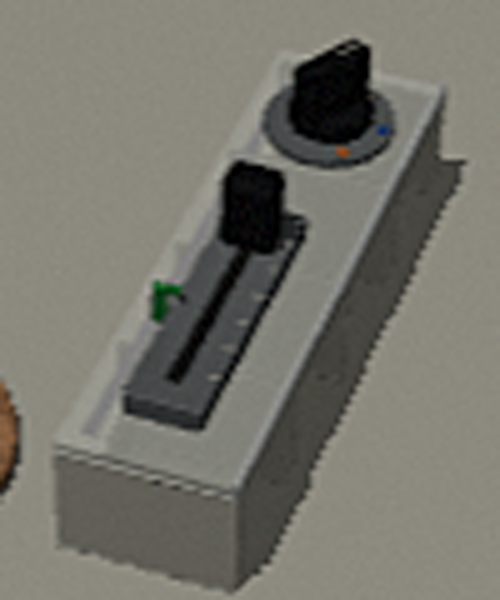

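Run:
```python
from h import *
C=dict(top=[(384,210),(522.6,214.4),(522,253.4),(382.3,248)],side=[(300.4,200),(347,121),(379,128.4),(337.6,208)])
mod=np.array([[50,158],[50,-158],[-40,-158],[-40,158]])/1000
W=[];M=[]
for n in C:
    w=np.array([onplane(n,u,v,.068)[:2] for u,v in C[n]]);W.append(w)
    a=w-w.mean(0);b=mod-mod.mean(0);th=np.arctan2((b[:,0]*a[:,1]-b[:,1]*a[:,0]).sum(),(a*b).sum())
    c,s=np.cos(th),np.sin(th);R=np.array([[c,-s],[s,c]]);o=w.mean(0)-R@mod.mean(0)
    print(n,"yaw",th,"o",o,"res mm",((w-o-mod@R.T)*1000).round(1).tolist())
    z=np.load(n+"0.npz");P=cloud(n,z["d"]);p=z["p"].astype(int)
    L=(P[...,:2]-o)@R
    g=(p[...,1]>p[...,0]*1.4+8)&(p[...,1]>1.3*p[...,2])&(abs(L[...,0])<.08)&(abs(L[...,1])<.15)
    for q,v,u in zip(np.c_[L[g],P[g][:,2]],*np.where(g)): print("clip",n,u,v,(q*1000).round(1), ((onplane(n,u,v,.09)[:2]-o)@R*1000).round(1))
    k=(P[...,2]>.112)&(P[...,2]<.13)&(abs(L[...,0])<.06)&(abs(L[...,1])<.06)
    print("grip",k.sum(),(L[k].min(0)*1000).round(1),(L[k].max(0)*1000).round(1),P[k][:,2].mean())
    k=(P[...,2]>.064)&(P[...,2]<.072)&(abs(L[...,0])<.07)&(abs(L[...,1])<.18)
    print("hood",np.percentile(L[k],[1,99],axis=0)*1000)
    k=(P[...,2]>.09)&(abs(L[...,0])<.07)&(L[...,1]<-.07)&(L[...,1]>-.14)
    print("dial",(L[k].mean(0)*1000).round(1),np.percentile(P[k][:,2],95))
```

```text
top yaw -0.015833587141322904 o [ 0.59238052 -0.26145218] res mm [[-2.1, -1.7], [-0.6, 0.3], [1.0, 1.5], [1.7, -0.1]]
clip top 428 215 [37.5 61.2 87.5] [37.2 61.8]
clip top 427 216 [35.4 63.1 86.1] [34.9 64. ]
clip top 428 216 [35.1 61.5 88.8] [35.  61.8]
clip top 429 216 [34.9 59.8 90.9] [35.1 59.6]
clip top 427 217 [32.9 63.5 88.1] [32.7 64. ]
clip top 428 217 [33.1 61.2 87.5] [32.7 61.8]
clip top 428 218 [30.4 61.9 90.8] [30.5 61.7]
clip top 457 228 [  7.3   7.  121.2] [10.7 -2.7]
clip top 452 229 [  5.3  16.2 116.5] [8.  8.3]
clip top 458 232 [ -1.2   4.6 121. ] [ 1.9 -5. ]
clip top 500 236 [  -2.5 -102.5   78.4] [ -3.6 -97.8]
clip top 499 239 [ -9.6 -98.7  82.4] [-10.3 -95.6]
grip 127 [-3.7 -2.3] [22.9 17.6] 0.12079073243946178
hood [[ -38.21810377 -157.62035962]
 [  50.75281299  154.74974928]]
dial [   6.  -104.1] 0.11301300198538893
side yaw -0.023462465447066743 o [ 0.59155915 -0.25924381] res mm [[-0.7, 2.0], [-2.1, 1.5], [1.1, 0.9], [1.6, -4.4]]
clip side 321 166 [37.6 59.8 92.3] [38.5 57.4]
clip side 321 167 [38.2 58.3 87.8] [37.3 60.7]
clip side 322 167 [35.9 57.7 88. ] [
[... 315 characters left out ...]
61.6 90.1] [29.5 61.5]
clip side 325 168 [28.1 58.4 88. ] [27.3 60.6]
clip side 321 169 [35.8 64.6 87.5] [34.7 67.3]
clip side 322 169 [34.5 61.2 85.1] [32.6 66.5]
clip side 321 170 [37.4 60.3 80.4] [33.5 70.6]
clip side 322 170 [35.5 58.7 79.7] [31.3 69.8]
clip side 321 171 [37.6 59.8 76.7] [32.2 73.9]
clip side 322 171 [35.1 59.5 77.3] [30.1 73. ]
clip side 321 172 [38.7 56.7 70.8] [31.  77.1]
clip side 322 172 [35.  59.9 74.5] [28.8 76.3]
clip side 321 173 [35.5 65.2 75.6] [29.7 80.4]
clip side 322 173 [34.6 60.7 72.2] [27.6 79.6]
grip 97 [-2.9 -6.2] [24.7 18.7] 0.11964072972040195
hood [[ -36.73011906 -158.1241404 ]
 [  53.39968502  155.11761391]]
dial [   8.3 -103.7] 0.11409270709528824
```

```bash
cat >> h.py <<'E'
O=np.array([.592,-.260]);YAW=-.02
HOME=[-1.391,.342,1.524,0,1.275,-.146]
NAMES={'a':(34,27),'b':(38,29),'c':(42,31),'d':(46,33)}
def W(x,y): c,s=np.cos(YAW),np.sin(YAW);return O+np.array([c*x-s*y,s*x+c*y])
def D(w): c,s=np.cos(YAW),np.sin(YAW);v=np.asarray(w)[...,:2]-O;return np.stack([c*v[...,0]+s*v[...,1],-s*v[...,0]+c*v[...,1]],-1)
def q(phi): return Ro.from_matrix(np.array([[np.cos(phi),np.sin(phi),0],[np.sin(phi),-np.cos(phi),0],[0,0,-1]])).as_quat()
def see(names='abcd'):
    out={}
    for n in("top","side"):
        p,d=optics.get_image(n)
        for zt,end,yaw,L,hc in cups(n,p,d):
            k=min(NAMES,key=lambda k:abs(NAMES[k][0]+.9-zt*1000)); out.setdefault(k,[]).append((*end,yaw))
    return out
def pick(k,pose,lane,off=0):
    zt,rad=NAMES[k];end,yaw=np.array(pose[:2]),pose[2]
    z=(zt-5)/1000+.006+.001
    g=end+.03*np.array([np.cos(yaw),np.sin(yaw)])
    pre=W(-.100-(rad+65)/1000,lane)
    for off in(0,np.pi,-np.pi):
        J=[r.solve_ik([*g,z],q(yaw+off)),r.solve_ik([*pre,z],q(YAW+off))]
        print(off,[None if j is None else np.round(j[5],2) for j in J])
        if all(j is not None and abs(j[5])<2.6 for j in J): break
    command_gripper(.045,40)
    r.reach([*g,z+.10],q(yaw+off)); r.move_straight([*g,z],speed=.15,max_force=15)
    command_gripper(0,40); s=r.read_state();print("grip",s["grip_width"],s["grip_force"],s["time_s"])
    r.move_straight([*g,z+.0015],speed=.05)
    # back off, turn, then over to the lane
    mid=np.array([min(g[0]-.06,.42),g[1]-.08]) if g[1]>-.05 else pre
    if np.hypot(*mid)<.40: mid*=.40/np.hypot(*mid)
    r.move_straight([*mid,z+.0015],q((yaw+YAW)/2+off),speed=.15)
    r.move_straight([*pre,z+.0015],q(YAW+off),speed=.15)
    s=r.read_state();print("grip",s["grip_width"],s["grip_force"],s["time_s"])
    c=W(-.100,lane)
    for n in("top","side"):
        p,d=optics.get_image(n);cv2.imwrite(f"pics/pre_{k}_{n}.png",p[:,:,::-1]);P=cloud(n,d);a=p.astype(int)
        m=(a[...,0]>60)&(a[...,0]>2*a[...,1])&(d>0)&(abs(P[...,2]-zt/1000)<.008)&(np.hypot(*(P[...,:2]-c).transpose(2,0,1))<.06)
        T=D(P[m])*1000;T=T[T[:,0]>-100-rad+5]
        if len(T)>10: cc,rr=cv2.minEnclosingCircle(T.astype(np.float32));print(n,"bowl dock",np.round(cc,1),round(rr,1),"want",-100,lane*1000)
    return off
def insert(k,lane,off):
    zt,rad=NAMES[k];z=(zt-5)/1000+.007
    a=W(-.03-(rad+65)/1000,lane);b=W(.043-(2*rad+65)/1000,lane)
    s=r.read_state()["contact_force"]
    print("hit early",r.move_straight([*a,z+.0005],speed=.08,max_force=8))
    print("hit",r.move_straight([*b,z],speed=.04,max_force=7))
    s=r.read_state();print("handle dock",D(s["eef_pos"])*1000,"home at",40-2*rad-65,s["contact_force"]-0,s["grip_width"])
def release():
    command_gripper(.04);p=r.read_state()["eef_pos"];r.move_straight([p[0],p[1],p[2]+.12],speed=.2);r.movej(HOME);print(r.read_state()["time_s"])
E
python3 - <<'E'
from h import *
o=see();print(o)
print(pick('b',np.mean(o['b'],0),-.117))
E
```

```text
{'b': [(np.float64(0.48819021385316175), np.float64(0.015674298406586754), np.float64(0.6861260401778864)), (np.float64(0.48738373489065095), np.float64(0.018412865148765924), np.float64(0.6819667992463639))], 'c': [(np.float64(0.4719066922421742), np.float64(0.13686599996706597), np.float64(0.817164534911191)), (np.float64(0.47092166169364313), np.float64(0.13865119903519507), np.float64(0.8037808964871697))], 'a': [(np.float64(0.4259393130973392), np.float64(0.22667143725730965), np.float64(0.8200563641566867)), (np.float64(0.42551554437383515), np.float64(0.22787319848195184), np.float64(0.8241627112676632))], 'd': [(np.float64(0.3346592876616793), np.float64(0.3362968831537201), np.float64(0.7771634029176601)), (np.float64(0.3322853497783454), np.float64(0.33796276008797776), np.float64(0.7575741505531836))]}
0 [np.float64(0.81), np.float64(0.69)]
grip 0.013132898014542062 41.14875376224518 4.175
grip 0.013213648994414311 40.79125106334686 7.7333
top bowl dock [-103.9 -115.9] 29.0 want -100 -117.0
side bowl dock [-103.4 -113.6] 31.7 want -100 -117.0
0
```

Run:
```python
from h import *
insert('b',-.117,0)
p,_=optics.get_image("side");cv2.imwrite("pics/ins_b.png",cv2.resize(p[90:330,270:590,::-1],None,fx=2.4,fy=2.4))
```

```text
hit early False
hit True
handle dock [ -87.19628569 -117.11506701] home at -83 [ 1.97665782 -0.37676058  2.83984469] 0.012974299103864936
```

View pics/ins_b.png

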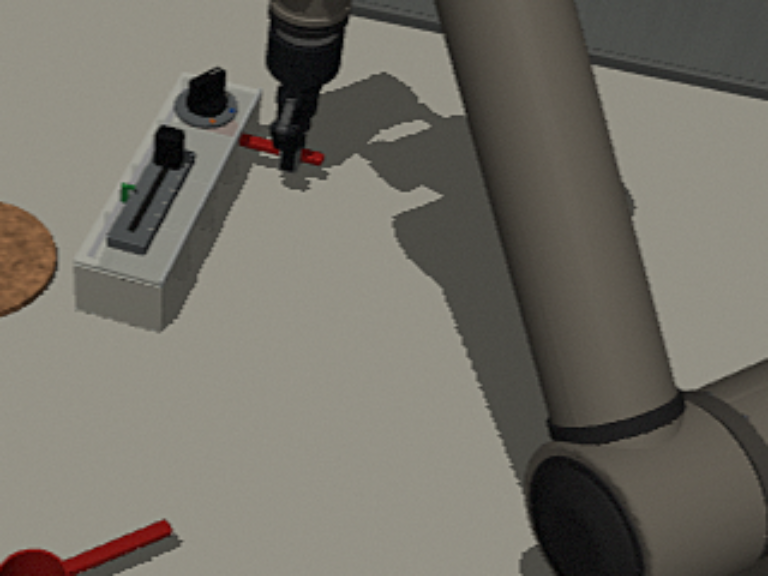

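Run:
```python
from h import *
s=r.read_state();p=s["eef_pos"]
print(r.move_straight([*W(-.072,-.117),p[2]],speed=.03,max_force=12))
s=r.read_state();print(D(s["eef_pos"])*1000,s["contact_force"],s["grip_width"])
```

```text
True
[ -76.1362062  -117.10968277] [-2.14207593  0.48358249  4.74235252] 0.013041577990315311
```

```bash
cat >> h.py <<'E'
def docked():
    # red pixels through/before the hood: handle ends, dock frame
    out=see()
    for k in out:
        for e in out[k]:
            d=D(e[:2])*1000; print(k,"end dock",d.round(1),"yaw",round(e[2]-YAW,3)," => bowl x", round(d[0]+ {'a':122,'b':124,'c':126,'d':128}[k],1))
    return out
E
python3 - <<'E'
from h import *
release();docked()
p,_=optics.get_image("top");cv2.imwrite("pics/t1.png",cv2.resize(p[190:310,370:540,::-1],None,fx=4,fy=4))
E
```

```text
12.7917
c end dock [-128.1  394.5] yaw 0.839  => bowl x -2.1
c end dock [-129.1  396.4] yaw 0.826  => bowl x -3.1
b end dock [ -42.7 -143.3] yaw -2.799  => bowl x 81.3
b end dock [-102.  -164.1] yaw 0.395  => bowl x 22.0
a end dock [-174.7  482.3] yaw 0.841  => bowl x -52.7
a end dock [-176.8  484.2] yaw 0.843  => bowl x -54.8
d end dock [-270.4  590.5] yaw 0.779  => bowl x -142.4
d end dock [-271.5  592.7] yaw 0.779  => bowl x -143.5
```

View pics/t1.png

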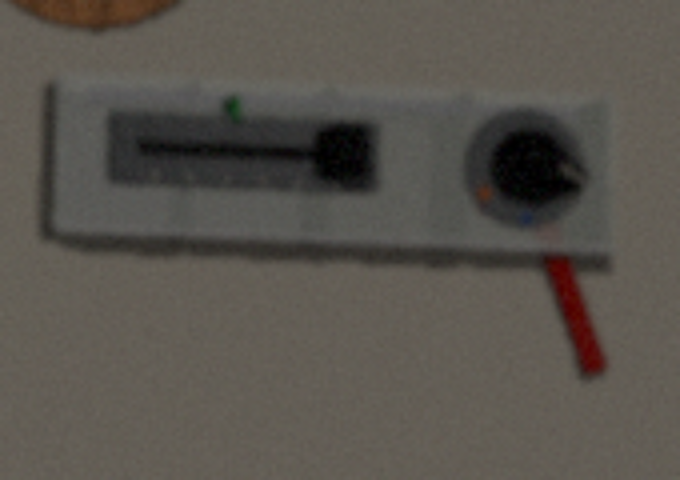

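```bash
sed -i 's/b=W(.043-/b=W(.052-/; s/speed=.04,max_force=7/speed=.03,max_force=12/; s/\[\*b,z\]/[*b,z+.0005]/' h.py
python3 - <<'E'
from h import *
o=see();print(o['c'])
off=pick('c',np.mean(o['c'],0),-.039)
E
```

```text
[(np.float64(0.47232811234221095), np.float64(0.13651373874863112), np.float64(0.8190055134784321)), (np.float64(0.4717765927371579), np.float64(0.13837900185717678), np.float64(0.8143714307058223))]
0 [np.float64(0.92), np.float64(0.79)]
grip 0.01322104143788654 41.193108558654785 17.0833
grip 0.013361106516191417 40.82110583782196 20.85
top bowl dock [-104.8  -37.6] 30.9 want -100 -39.0
side bowl dock [-105.2  -36.2] 33.6 want -100 -39.0
```

Run:
```python
from h import *
insert('c',-.039,0)
release();docked()
p,_=optics.get_image("top");cv2.imwrite("pics/t2.png",cv2.resize(p[190:310,370:540,::-1],None,fx=4,fy=4))
```

```text
hit early False
hit True
handle dock [-80.25726175 -38.97157079] home at -87 [-1.04455975 -0.07441169  4.58161392] 0.013120242695841004
25.9917
c end dock [-112.2  -37.3] yaw 0.002  => bowl x 13.8
c end dock [-41.2 -35.4] yaw 3.132  => bowl x 84.8
b end dock [-102.6 -164.7] yaw 0.344  => bowl x 21.4
b end dock [ -42.5 -139.4] yaw -2.755  => bowl x 81.5
a end dock [-175.6  483. ] yaw 0.839  => bowl x -53.6
a end dock [-177.   483.4] yaw 0.852  => bowl x -55.0
d end dock [-269.   591.3] yaw 0.778  => bowl x -141.0
d end dock [-271.7  592.6] yaw 0.775  => bowl x -143.7
```

View pics/t2.png

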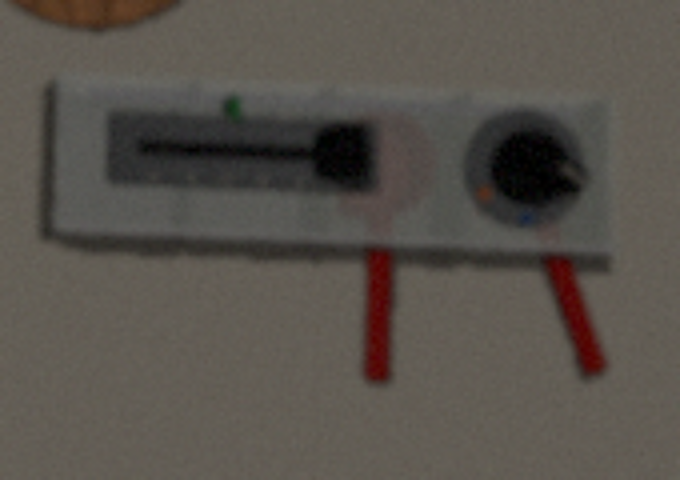

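Cup c sits straight and home (handle end at crop pixel (376,380)). Cup b is home but its handle has swung right (end at (592,370)), which is allowed. Cup a is next.

Run:
```python
from h import *
o=see();print(o['a'])
off=pick('a',np.mean(o['a'],0),.039)
if off==0 and .011<r.read_state()["grip_width"]<.016:
    insert('a',.039,off);release();docked()
```

```text
[(np.float64(0.4264897716875931), np.float64(0.22601643927263051), np.float64(0.8262754069851029)), (np.float64(0.42533121824894893), np.float64(0.22725491994865002), np.float64(0.8239940649022823))]
0 [np.float64(1.1), np.float64(0.93)]
grip 0.012999580359872963 40.93737065792084 30.5
grip 0.01310700648132749 40.61301290988922 34.2917
top bowl dock [-104.2   40.4] 26.9 want -100 39.0
side bowl dock [-100.    43.3] 32.0 want -100 39.0
hit early False
hit True
handle dock [-72.6268269   39.05145156] home at -79 [-2.00981606 -0.10390676  4.45175221] 0.013025439768486186
39.7167
a end dock [-104.    41.7] yaw -0.023  => bowl x 18.0
a end dock [-105.4   43.4] yaw -0.001  => bowl x 16.6
c end dock [-110.4  -37.3] yaw 0.004  => bowl x 15.6
c end dock [-113.1  -35.3] yaw 0.018  => bowl x 12.9
b end dock [-102.5 -164.7] yaw 0.354  => bowl x 21.5
b end dock [-102.2 -164.7] yaw 0.413  => bowl x 21.8
d end dock [-269.3  591. ] yaw 0.789  => bowl x -141.3
d end dock [-271.4  592.5] yaw 0.779  => bowl x -143.4
```

Run:
```python
from h import *
o=see();print(o['d'])
off=pick('d',np.mean(o['d'],0),.116);s=r.read_state()
print(s["contact_force"])
zt,rad=NAMES['d'];z=(zt-5)/1000+.0075
print("hit",r.move_straight([*W(-.03-(rad+65)/1000,.116),z],speed=.06,max_force=8));s=r.read_state();print(D(s["eef_pos"])*1000,s["contact_force"],s["torque"],s["grip_width"])
```

```text
[(np.float64(0.3342876979255726), np.float64(0.33694243079264885), np.float64(0.7577699170881326)), (np.float64(0.33248248411447023), np.float64(0.3379341231161443), np.float64(0.7578441410901535))]
0 [np.float64(1.45), np.float64(1.07)]
grip 0.013010283994808535 40.919655561447144 44.4333
grip 0.01298810381405686 40.61554312705994 48.5167
top bowl dock [-104.5  117.4] 32.7 want -100 116.0
side bowl dock [-104.4  118.4] 35.7 want -100 116.0
[-0.20878166  0.68029454 -0.35088212]
hit False
[-127.85051759  115.98070792] [-0.49708464  1.08647919  3.03501821] [0.10912075 0.01040913 0.05692005] 0.012877418539234615
```

Entry was free, with little side force, so I'll push it home.

Run:
```python
from h import *
insert('d',.116,0);release();docked()
p,_=optics.get_image("top");cv2.imwrite("pics/t3.png",cv2.resize(p[190:310,370:540,::-1],None,fx=4,fy=4))
```

```text
hit early False
hit True
handle dock [-84.62426047 116.066279  ] home at -91 [-1.04144375 -1.59843872  4.40436527] 0.013246571407636278
54.475
d end dock [-40.2 116.6] yaw 3.118  => bowl x 87.8
d end dock [-117.4  120. ] yaw 0.001  => bowl x 10.6
a end dock [-104.    41.8] yaw -0.03  => bowl x 18.0
a end dock [-105.1   43.1] yaw 0.017  => bowl x 16.9
c end dock [-43.1 -36.7] yaw 3.15  => bowl x 82.9
c end dock [-41.3 -34.8] yaw 3.13  => bowl x 84.7
b end dock [ -42.5 -143.7] yaw -2.803  => bowl x 81.5
b end dock [ -42.6 -139.7] yaw -2.772  => bowl x 81.4
```

View pics/t3.png

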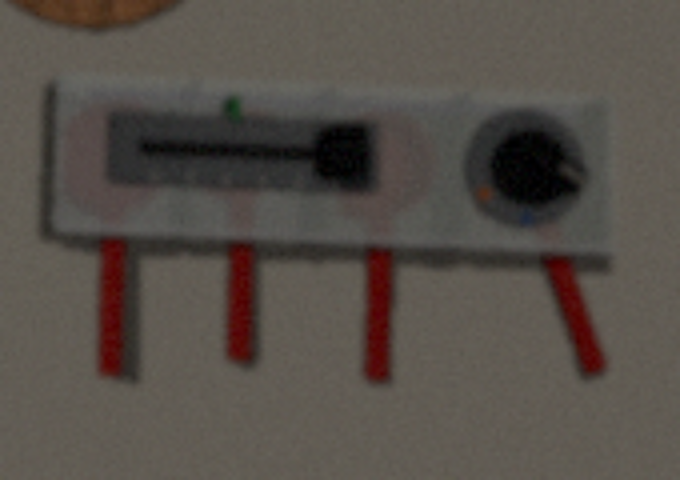

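```bash
cat >> h.py <<'E'
def slider():
    for n in("top","side"):
        p,d=optics.get_image(n);P=cloud(n,d);L=D(P)*1000;p=p.astype(int)
        g=(p[...,1]>p[...,0]*1.4+8)&(p[...,1]>1.3*p[...,2])&(abs(L[...,0]-34)<9)&(abs(L[...,1]-52)<50)&(P[...,2]>.075)&(P[...,2]<.095)
        k=(P[...,2]>.114)&(P[...,2]<.128)&(abs(L[...,0]-8)<25)&(L[...,1]>-20)&(L[...,1]<125)
        y=L[k][:,1];gy=np.percentile(y,[3,97]);cy=L[g][:,1]
        print(n,"grip y",gy.round(1),gy.mean().round(1),"clip",np.median(cy).round(1),"diff",(gy.mean()-np.median(cy)).round(1),len(y),len(cy))
E
python3 - <<'E'
from h import *
slider()
command_gripper(.05,25)
r.reach([*W(.008,.008),.20],q(YAW));r.move_straight([*W(.008,.008),.117],speed=.12,max_force=15)
command_gripper(0,25);s=r.read_state();print(s["grip_width"],D(s["eef_pos"])*1000,s["contact_force"])
print(r.move_straight([*W(.008,.0585),.117],speed=.05,max_force=20))
s=r.read_state();print(D(s["eef_pos"])*1000,s["contact_force"])
r.hold(.3);command_gripper(.04);r.move_straight([*W(.008,.0585),.22],speed=.2);r.movej(HOME)
slider();print(r.read_state()["time_s"])
E
```

```text
top grip y [-3.3 15.2] 6.0 clip 60.0 diff -54.1 126 8
side grip y [-2.6 17.4] 7.4 clip 60.6 diff -53.2 86 18
0.01983763015876435 [8.45655013 7.60731011] [-1.18673746 -1.60205216  5.59833491]
False
[ 8.49717556 58.52367059] [-1.07362164  1.26108941  6.57622748]
top grip y [51.1 69.5] 60.3 clip 60.4 diff -0.0 121 9
side grip y [51.5 72.5] 62.0 clip 61.0 diff 1.0 90 18
62.4667
```

Run:
```python
from h import *
c=W(.0065,-.106);z=.114
for off in(0,np.pi,-np.pi):
    J=[r.solve_ik([*c,z],q(YAW+a+off)) for a in(1.,0)]
    print(off,[None if j is None else round(j[5],2) for j in J])
    if all(j is not None and abs(j[5])<2.7 for j in J): break
command_gripper(.045,25)
r.reach([*c,.20],q(YAW+1+off));r.move_straight([*c,z],speed=.12,max_force=15)
command_gripper(0,25);s=r.read_state();print(s["grip_width"],s["contact_force"],s["torque"])
for a in(.8,.6,.4,.2,0): r.reach([*c,z],q(YAW+a+off))
s=r.read_state();print(s["grip_width"],s["contact_force"],s["torque"])
r.hold(.3);command_gripper(.045);r.move_straight([*c,.22],speed=.2);r.movej(HOME)
slider();docked();print(r.read_state()["time_s"])
ims=[optics.get_image(n)[0] for n in("top","side")]
cv2.imwrite("pics/f.png",np.hstack([cv2.resize(ims[0][195:295,375:535,::-1],(400,250)),cv2.resize(ims[1][100:250,270:430,::-1],(400,375))[:250]]))
```

```text
0 [np.float64(-0.07), np.float64(0.93)]
0.013331813240118482 [ 8.39176649 -4.07367636 -2.44700586] [-0.7659947  -1.20817065  0.02104185]
0.013019026486186181 [12.31889842 -9.78810872 -4.71818135] [-1.34316746 -1.8434303   0.02974337]
top grip y [50.3 69.5] 59.9 clip 60.5 diff -0.6 120 7
side grip y [51.1 71. ] 61.1 clip 61.3 diff -0.2 92 20
d end dock [-42.6 117.3] yaw 3.13  => bowl x 85.4
d end dock [-40.6 119.6] yaw 3.12  => bowl x 87.4
a end dock [-104.    41.5] yaw -0.015  => bowl x 18.0
a end dock [-105.7   43.1] yaw 0.002  => bowl x 16.3
c end dock [-112.1  -37.7] yaw 0.009  => bowl x 13.9
c end dock [-41.  -33.9] yaw 3.153  => bowl x 85.0
b end dock [-102.3 -164.6] yaw 0.341  => bowl x 21.7
b end dock [-101.4 -165.4] yaw 0.403  => bowl x 22.6
70.375
```

View pics/f.png

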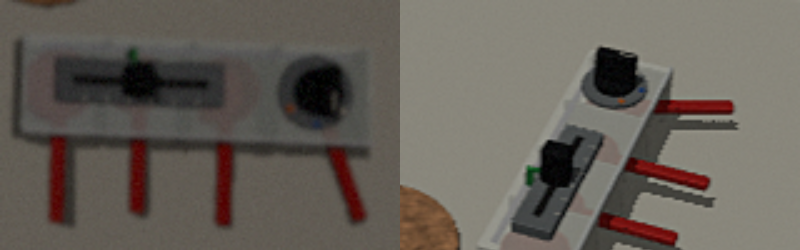

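Run:
```python
from h import *
p,d=optics.get_image("top");t=cv2.resize(p[212:258,478:526,::-1],(400,384),interpolation=cv2.INTER_CUBIC)
p2,_=optics.get_image("side");s=cv2.resize(p2[112:152,336:384,::-1],(400,384),interpolation=cv2.INTER_CUBIC)
cv2.imwrite("pics/dial.png",cv2.convertScaleAbs(np.hstack([t,s]),alpha=1.8))
for n in("top","side"):
    p,d=optics.get_image(n);P=cloud(n,d);L=D(P);k=(P[...,2]>.1)&(P[...,2]<.125)&(abs(L[...,0]-.006)<.04)&(abs(L[...,1]+.105)<.04)
    T=L[k]*1000;rc=cv2.minAreaRect(T.astype(np.float32));e=np.linalg.svd(T-T.mean(0),full_matrices=False)[2][0];print(T.mean(0),rc,np.arctan2(*e[::-1]))
```

```text
[   6.90203295 -105.6758893 ] ((7.671619415283203, -106.86900329589844), (41.30311965942383, 14.293909072875977), 0.47364169359207153) -3.1260973227092963
[   7.87353872 -103.71373358] ((8.220651626586914, -105.97831726074219), (41.50879669189453, 20.95440673828125), 1.1820732355117798) -3.127440883431847
```

View pics/dial.png

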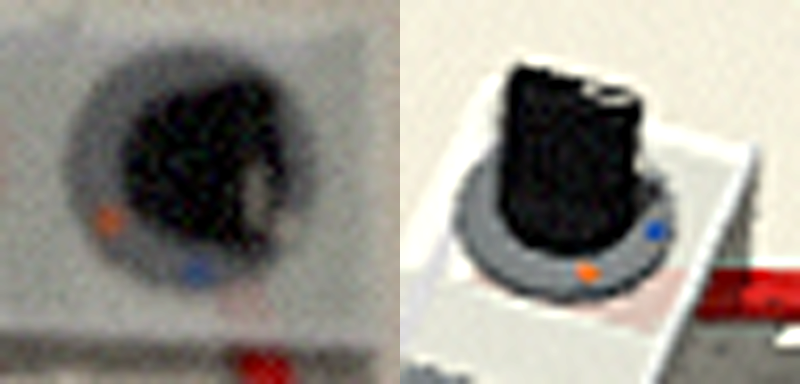

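The bar now lies along dock x with its white line toward the front dot, so the dial is at blue (about 0.99 rad). The cups and slider are also in place.

```bash
python3 -c "
from h import *
print(r.finish_job())"
```

```text
the job is handed in; nothing more can be done
None
```

I handed in the job at about 70 s of robot time; no verdict came back. By my last camera checks all four cups are home in their lanes (cup b's handle swung about 0.4 rad sideways), the slider is within about 1 mm of the green clip, and the dial is on the blue dot.

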